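# Jack up the front of a tool chest and hold it

### The job

Handling everything gently, stand the lever jack square on the bench with its saddle centred under the lift pad of the tool chest (the middle tongue on its front, the one with the bolt), and let go of the jack. Then give it one trial pump: press the handle all the way down so that the chest front rises, and ease it all the way back up so that the chest settles without dropping. Press the handle all the way down once more and finish while holding it down, so that the jack alone carries the raised chest; grip and press lightly, and disturb neither the glass jar on the chest nor the other things on the bench.

Things in the scene. Friction and masses are not known exactly. Their poses are not given: they have to be found in the camera images.
- jack: Loose low lever jack, 0.8 kg. Origin: centre of the underside of its base; x points from handle end to saddle end, z up. Dark steel base 250 (x) x 80 (y) x 8, open below the handle, which leans back over the -x half. Hold it by housing, its balance point; 16 N per finger carries it. Fingers loading the jack with over 60 N (both together) fail the job.
- housing (a point): Centre of the top of the jack's bare aluminium housing, the block to hold it by: 50 (x) x 36 (y), upright, top 70 above the jack's underside; at x = +45, y = 0 of the jack. Grip it from above across its 36 mm width (along y), pads about 22 below this point.
- saddle_top (a point): Centre of the top face of the jack's saddle, a flat steel disc 36 in diameter, 8 thick; at x = +95, y = 0 of the jack, 41 above its underside when the handle is up. It rises straight up, 35 mm per radian of handle.
- handle_grip (a point): Centre of the crossbar at the handle's end: rubber covered round bar, 60 long along the jack's y, 18 in diameter, 135 from the handle's pivot (a pin along y at x = +14, z = 60 of the jack). Handle up: it is at x = -96, z = 138 of the jack; all the way down: x = -120, z = 43. Press it from above with closed fingers.
- handle (a joint): Jack handle angle, rad: 0 = up (0.62 above level), 0.75 = all the way down on its stop (0.13 below level). The saddle meets the pad at about 0.34. A spring brings it back up when let go; there is no catch. At the crossbar it takes about 3 N before the saddle meets the pad, then 9 to 15 N.
- chest: Dark steel tool chest, 7 kg, tilting on a fixed rail under its rear edge. Origin: on the bench below the lift pad; x from its front to its rear (bring the jack in along +x, its x the same way). 300 wide (y), 200 deep, front face at x = 50, top 142 up. Three steel tongues 44 wide stick out to x = -20 at y = -110, 0, 110, undersides 61 up. Front moving faster than 100 mm/s counts as dropped.
- lift_pad (a point): Centre of the underside of the lift pad: steel boss 26 in diameter under the middle tongue, 53 above the bench when the chest is down (12 above the lowered saddle), about 67 with the handle all the way down; 22 to 35 N weigh on it. A bolt head 20 across, top 82 above the bench, stands on the tongue straight above it.
- jar: Loose glass jar with metal lid, 60 in diameter, 85 high, 0.25 kg, standing upright on top of the chest. Origin: centre of its underside. To be left standing.
- tray: Loose grey fastener tray, 170 x 120 x 45 high, 1.2 kg. Origin: centre of underside. To be left alone; it stands on the side of the bench where the jack is not.
- can: Loose aluminium can, 68 in diameter, 110 high. Origin: centre of underside. To be left alone.
- tape: Loose grey roll of tape lying flat, 100 in diameter, 25 high. Origin: centre of underside. To be left alone.
- wrench: Loose wrench lying on the left, lengthwise along its own x. To be left alone.
- screwdriver: Loose screwdriver lying on the left, lengthwise along its own x. To be left alone.
- hammer: Loose hammer lying on the right, lengthwise along its own x. To be left alone.
Things that resemble listed ones, but are neither listed nor needed, are in the scene too. Leave any purple, red or turquoise look-alike of the jar alone.

How it is judged (in metres and radians):
On the way, in this order (a step that is already met when the one before it is completed fails the run):
1. the jack stands flat on the bench, handle up, let go, its saddle centred under the lift pad (horizontal distance between saddle_top and lift_pad below 0.012 m and angle between jack's own z axis and vertical below 0.05 rad and height (world z) of jack below 0.003 m and value of joint handle below 0.15 rad and contact force between the fingers and jack below 0.5 N), for 0.2 s.
2. trial pump: the handle is pressed all the way down and the jack raises the chest front (horizontal distance between saddle_top and lift_pad below 0.012 m and value of joint handle above 0.65 rad and height (world z) of lift_pad above 0.0615 m and contact force between the arm and chest below 0.5 N), for 0.1 s.
3. the handle is back up and the chest has settled (value of joint handle below 0.15 rad and height (world z) of lift_pad below 0.0545 m), for 0.1 s.
At the end, for the whole second after the job is handed in: Fingers press (over 2 N) and hold the handle down (over 0.65 rad); saddle within 12 mm of the lift pad centre carries the chest (over 10 N), raised (pad over 8.5 mm up) and still (under 10 mm/s); jack level within 0.06 rad; robot not touching the chest; jar upright (0.2 rad) (all of step 2 and angle between jack's own z axis and vertical below 0.06 rad and contact force between jack and chest above 10 N and contact force between the fingers and jack above 2 N and linear speed of chest below 0.01 m/s and angle between jar's own z axis and vertical below 0.2 rad); the arm keeps its last pose, push and grip.
It fails at once if the fingers load the jack with more than 60 N (contact force between the fingers and jack above 60 N).
It fails at once if the chest is jerked up or dropped (front faster than 100 mm/s) (linear speed of chest above 0.1 m/s).
It fails at once if the jack is tipped over (angle between jack's own z axis and vertical above 0.5 rad).
It fails at once if the jar is toppled or shoved (angle between jar's own z axis and vertical above 0.3 rad or distance of jar from where it was at the start of the episode above 0.05 m).
It fails at once if another thing on the bench is moved more than 40 mm (distance of any of tray, can, tape, wrench, screwdriver, hammer from where it was at the start of the episode above 0.04 m).
It also fails if it takes over 72 s, if anything falls off the work surface, if the arm or the gripper's body presses on something with over 40 N, if the wrist force passes 120 N, or if a joint passes its speed limit or range.

### The arm

A 7-joint arm with a two-finger parallel gripper is mounted at the origin on the work surface. World frame = base frame: x ahead of the robot, y to its left, z up, the work surface at z = 0. Lengths are in mm, angles in rad, forces in N, time in s.
With the tool pointing down it reaches from about 350 to 900 mm from the base axis. Payload 19.9 kg.
Tool frame: the origin (TCP) lies midway between the tips of the shut fingers; the grasp point (between the pads) lies 19 mm behind it; z points along the fingers, y is the line along which they close (so a half turn about z gives the same grasp; the last joint's range is limited). The gripper opens to 94 mm and grips with 3 to 60 N. Pads are 16 mm wide; open, the fingers measure 119 mm over their backs; the gripper's body (75 mm by 177 mm) begins 78 mm behind the grasp point.
Start: joints at [-1.143, 0.417, -0.01, 1.614, 0.005, 1.111, -0.053], TCP at [282.372, 557.553, 205.425] pointing down, gripper open.
Joint ranges: [-2.81, 2.81], [-0.39, 2.02], [-1.27, 1.25], [0.06, 2.57], [-1.19, 4.33], [0.19, 2], [-2.82, 2.82]. Speed limits (rad/s): [1.89, 1.89, 2.39, 2.39, 3.01, 3.01, 3.01].

### API

Orientations are given as a 3x3 rotation matrix whose columns are the frame's x, y, z axes.
In Python, from station import status, get_image, get_calibration, manip gives the robot as it stands. The module is installed in compiled form; this text tells all that it offers.
- The arm moves only by the tool jog_arm, called after "Emit:" by a JSON object that holds its "method" and its "body", one argument or row to a line. Schema: {"type":"object","properties":{"increments":{"type":"array","items":{"type":"array","items":{"type":"array","items":{"type":"number"},"minItems":5,"maxItems":5},"minItems":1,"maxItems":8},"minItems":1,"maxItems":1},"only":{"type":"string"},"quiet":{"type":"boolean"},"lines":{"type":"string"}},"required":["increments"],"additionalProperties":false}. increments is a list that holds a single list of rows (three levels of brackets), with 1 to 8 rows, each of 5 numbers: dx, dy, dz in shares of the most that a row can go, 1 being 50 mm, then a turn about the tool's z in parts of the range, where 1.0 means 2 pi rad, then the opening from 0.0 (shut) to 1.0 (fully open); each row shifts and turns the commanded pose from where the row before left it, along the tool's axes as they then stand; what a row does not reach is not made up. A row lasts 1/10 s, in which the tool goes at most 50 mm and 0.15 rad, less where a joint would pass 70% of its speed; a pose out of reach is approached as far as the arm can. The fingers move at their own pace and stop on an object; the grip force is fixed at half the most. Time passes only in rows, so rows that do not move let the fingers close. The tool returns the time, the measured TCP pose, the force, the opening and the grip force at its end. only (a regular expression) keeps the lines of the reply that match it, lines (a string "A,B") keeps lines A to B, and quiet returns only ok. Input that does not fit is refused with a message, and nothing moves.
- status.sense(): the state, without advancing time (a new reading comes with each control period).
- get_image(name): name is "scene" or "top" or "wrist"; returns the picture (384x512x3 uint8, red, green, blue); there is no depth.
- get_calibration(name): a dict with "K" (3x3 intrinsics, pixels), "R" (3x3) and "t" (3): a world point X has camera coordinates R X + t. Camera axes: x right, y down, z forward; pixel columns grow to the right and rows downward; lengths in mm; the calibration is good to about 2 mm. A picture is of the moment at which its call begins: read the wrist's pose just before it. get_calibration takes no time and is no camera call; for the wrist camera it gives the pose at the moment of the call.
- manip.hand_in(): hands the job in; it is judged then, once.
The state is a dict: "clock": time; "q": joint angles; "joint_vel": joint speeds; "joint_efforts": joint torques, N m; "eef_pos": TCP position; "tool_rot": TCP orientation; "force": force on the tool from outside, world axes, zero at the start; "ft_torque": the same for the moment, N m; "grip_width": opening from 0.0 (shut) to 1.0 (fully open); "grip_force": force on a finger pad.
Only numpy, scipy, OpenCV 4.12 (cv2) and the standard library are available. Lean on these libraries where they do the work, as an engineer would, in place of code of your own. Each camera call takes 0.05 s, during which the arm holds its last target. There are 200 camera calls.

## Working session

There is one attempt and no reset: what is moved stays moved. The work goes in short steps, Python scripts to look and compute and a tool call to move; the robot and the scene stay as the last step left them, time stands still between calls to the robot, and variables do not carry over. Pictures are saved under pics/ and viewed, at most 10 in all, crops included, and the job is handed in when it is done.

```bash
mkdir -p pics
```

Run:
```python
from station import status,get_image,get_calibration
import cv2,numpy as np
np.set_printoptions(precision=4,suppress=True)
for n in("scene","top","wrist"):
    im=get_image(n);c=get_calibration(n)
    cv2.imwrite(f"pics/{n}0.png",im[:,:,::-1]);print(n,c["K"],c["R"],c["t"])
s=status.sense();print(s)
a=cv2.imread("pics/top0.png");cv2.imwrite("pics/top0b.png",cv2.resize(a,(800,600),interpolation=cv2.INTER_CUBIC))
a=cv2.imread("pics/scene0.png");cv2.imwrite("pics/scene0b.png",cv2.resize(a,(800,600),interpolation=cv2.INTER_CUBIC))
```

```text
scene [[367.0652   0.     250.5072]
 [  0.     367.0652 189.8759]
 [  0.       0.       1.    ]] [[-0.7142  0.6999  0.0025]
 [ 0.5376  0.5509 -0.6383]
 [-0.4482 -0.4546 -0.7697]] [ 401.4696 -232.9441 1558.1844]
top [[357.3177   0.     250.2373]
 [  0.     357.3177 188.7639]
 [  0.       0.       1.    ]] [[ 0.0155 -0.9998  0.0084]
 [-0.9875 -0.0166 -0.1568]
 [ 0.1569 -0.0059 -0.9876]] [ -17.2032  587.4161 1231.8725]
wrist [[277.9717   0.     260.0395]
 [  0.     277.9717 188.5089]
 [  0.       0.       1.    ]] [[ 0.4524  0.8918 -0.0017]
 [ 0.8604 -0.436   0.2637]
 [ 0.2344 -0.1208 -0.9646]] [-623.9122  -26.8778  390.7448]
{'clock': 0.15, 'q': array([-1.1435,  0.4178, -0.0103,  1.614 ,  0.0047,  1.1107, -0.053 ]), 'joint_vel': array([-0.0012, -0.0005, -0.0001, -0.0029,  0.0003,  0.0003,  0.0017]), 'joint_efforts': array([  0.0018, -85.1532,   0.6398, -42.6134,  -0.0487,   0.017 ,
         0.0001]), 'eef_pos': array([282.2688, 557.3059, 204.9894]), 'tool_rot': array([[-0.8921,  0.4518, -0.0003],
       [ 0.4518,  0.8921, -0.0009],
       [-0.0001, -0.0009, -1.    ]]), 'force': array([ 0.2835, -0.1564,  0.0668]), 'ft_torque': array([0.057 , 0.0151, 0.0088]), 'grip_force': 0.0, 'grip_width': 1.0002572422715723}
```

View pics/top0b.png

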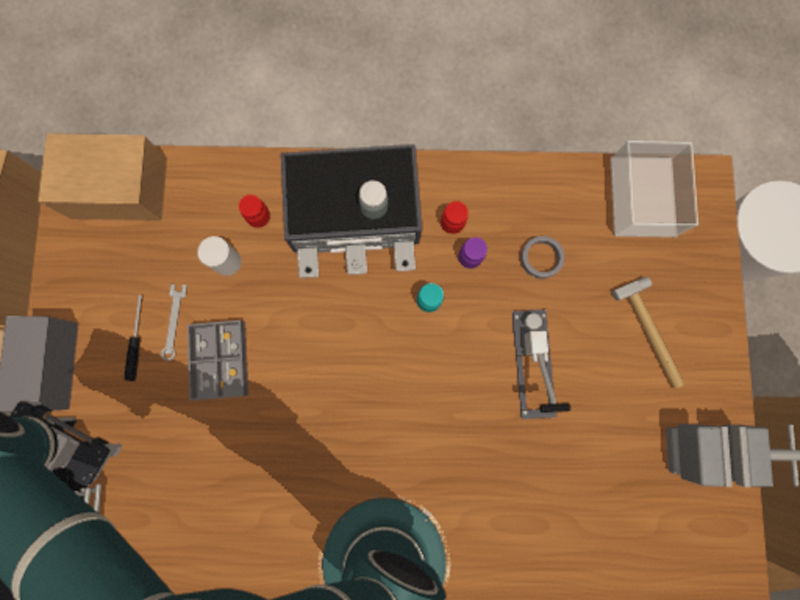

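View pics/scene0b.png

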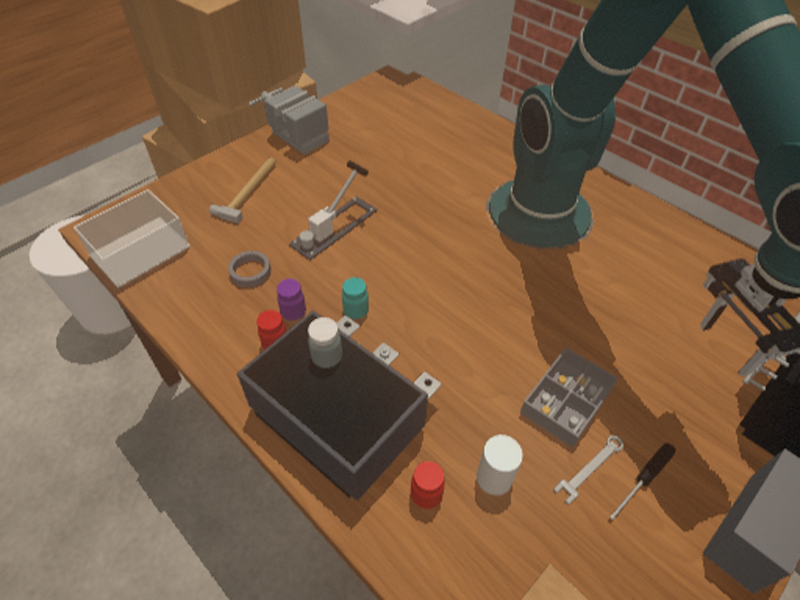

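Top view: jack saddle at (533,321), housing top at (537,342), crossbar at (555,408), bolted tongue at (356,260), outer tongues at (308,262) and (404,257), turquoise jar at (430,297). In the scene view the bolt is at (385,352), the saddle at (307,240) and the housing at (321,222).

Create h.py:
```python
import numpy as np,cv2
from station import status,get_image,get_calibration
np.set_printoptions(precision=3,suppress=True)
def ray(c,u,v):
    d=c["R"].T@np.linalg.solve(c["K"],[u,v,1.]);return -c["R"].T@c["t"],d
def plane(c,u,v,z):
    o,d=ray(c,u,v);return o+d*(z-o[2])/d[2]
def tri(*r):
    A=0;b=0
    for o,d in r:
        d=d/np.linalg.norm(d);P=np.eye(3)-np.outer(d,d);A=A+P;b=b+P@o
    return np.linalg.solve(A,b)
def proj(c,X):
    p=c["K"]@(c["R"]@np.asarray(X,float)+c["t"]);return p[:2]/p[2]
```

Run:
```python
from h import *
t=get_calibration("top");s=get_calibration("scene");k=1.5625
for n,u,v,z in[("saddle",533,321,41),("housing",537,342,70),("bar",555,408,138),("bolt",356,263,82),("tl",309,268,66),("tr",404,262,66),("turq",430,291,85),("purple",474,246,85),("b_fl",514,310,8),("b_fr",548,309,8),("b_rl",522,416,8),("b_rr",560,412,8),("tray",218,322,45),("tape",542,258,25)]:
    print(n,plane(t,u/k,v/k,z))
for n,a,b in[("bolt",(356,263),(385,352)),("saddle",(533,321),(307,236)),("housing",(537,340),(321,213)),("bar",(555,408),(357,167))]:
    print(n,tri(ray(t,a[0]/k,a[1]/k),ray(s,b[0]/k,b[1]/k)))
```

```text
saddle [ 533.594 -333.473   41.   ]
housing [ 483.466 -333.607   70.   ]
bar [ 342.703 -349.021  138.   ]
bolt [653.218  72.138  82.   ]
tl [643.258 179.339  66.   ]
tr [660.903 -36.026  66.   ]
turq [591.82  -94.069  85.   ]
purple [ 696.305 -192.82    85.   ]
b_fl [ 562.707 -297.976    8.   ]
b_fr [ 566.412 -378.249    8.   ]
b_rl [ 318.689 -311.617    8.   ]
b_rr [ 328.961 -398.951    8.   ]
tray [519.103 383.726  45.   ]
tape [ 685.216 -362.608   25.   ]
bolt [654.527  73.601  72.486]
saddle [ 533.572 -334.126   35.693]
housing [ 486.056 -328.69    86.373]
bar [ 342.807 -348.976  138.507]
```

Units first: shifts go in shares of 50 mm and turns go in shares of 2 pi rad. So -45 mm is -0.9, -15 mm is -0.3, -0.135 rad / 6.2832 = -0.0215.

Emit:
{"method": "jog_arm", "body": {
  "increments": [
    [[0,0,-0.24,-0.0215,1],[0,0,-0.24,-0.0215,1],[0,0,-0.24,-0.0215,1],[0,0,-0.24,-0.0215,1],[-0.3,-0.9,0,0,1],[-0.3,-0.9,0,0,1],[-0.3,-0.9,0,0,1],[-0.3,-0.9,0,0,1]]
  ]
}}

```text
clock: 0.95
eef_pos: [355.4, 380.4, 253.3]
tool_rot: [[-0.997, -0.071, -0.0], [-0.071, 0.997, -0.0], [0.0, -0.0, -1.0]]
force: [1.3, 0.9, -0.9]
grip_width: 0.997
grip_force: 0.0
```

Emit:
{"method": "jog_arm", "body": {
  "increments": [
    [[-0.3,-0.9,0,0,1],[-0.3,-0.9,0,0,1],[-0.3,-0.9,0,0,1],[-0.3,-0.9,0,0,1],[-0.3,-0.9,0,0,1],[-0.3,-0.9,0,0,1],[-0.3,-0.9,0,0,1],[0,0,0,0,1]]
  ]
}}

```text
clock: 1.75
eef_pos: [483.6, 69.8, 253.5]
tool_rot: [[-0.998, -0.064, 0.0], [-0.064, 0.998, -0.001], [-0.0, -0.001, -1.0]]
force: [-0.1, 0.5, 0.4]
grip_width: 1.005
grip_force: 0.0
```

Run:
```python
from h import *
import pickle
s=status.sense();c=get_calibration("wrist");im=get_image("wrist")
pickle.dump(c,open("w1.pkl","wb"));cv2.imwrite("pics/w1.png",im[:,:,::-1])
print(s["clock"],s["eef_pos"],s["tool_rot"],-c["R"].T@c["t"])
cv2.imwrite("pics/w1b.png",cv2.resize(im[:,:,::-1],(800,600),interpolation=cv2.INTER_CUBIC))
```

```text
1.75 [483.573  69.812 253.501] [[-0.998 -0.064  0.   ]
 [-0.064  0.998 -0.001]
 [-0.    -0.001 -1.   ]] [406.882  64.965 431.44 ]
```

View pics/w1b.png

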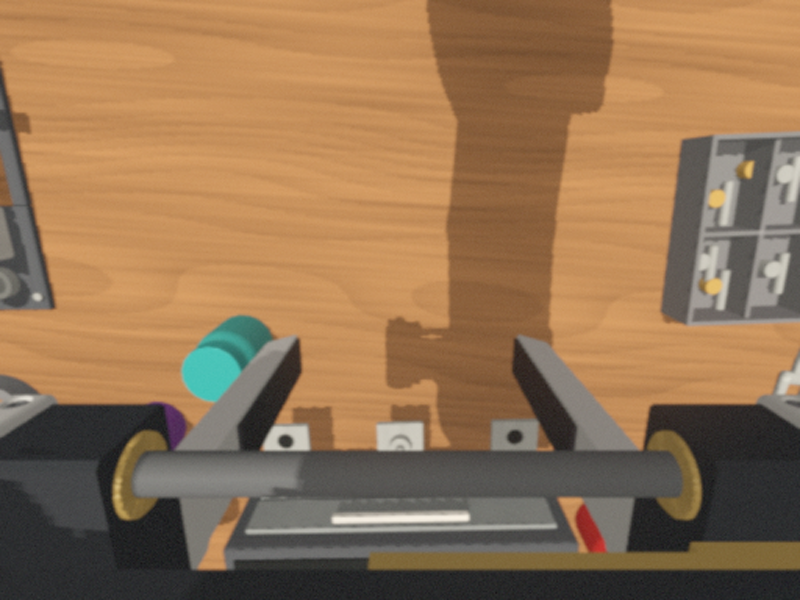

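Wrist view (tool over the gap): bolt at about (401,442), left/right tongue holes at (286,441) and (514,437), middle tongue front edge at row 424, columns 377–424.

Run:
```python
from h import *
import pickle
c=pickle.load(open("w1.pkl","rb"));t=get_calibration("top");s=get_calibration("scene");k=1.5625
for z in(66,72):
    print(z)
    for u,v in[(286,441),(514,437),(377,424),(424,423),(264,426),(309,425),(491,421),(537,420)]:print(u,plane(c,u/k,v/k,z))
print("bolt82",plane(c,401/k,442/k,82))
print(tri(ray(c,401/k,442/k),ray(t,356/k,263/k)),tri(ray(c,401/k,442/k),ray(s,385/k,352/k)),tri(ray(c,401/k,442/k),ray(t,356/k,263/k),ray(s,385/k,352/k)))
a=cv2.imread("pics/top0.png")[150:180,185:275];b=cv2.imread("pics/w1.png")[262:300,160:355]
A=cv2.resize(a,(800,267),interpolation=cv2.INTER_CUBIC);B=cv2.resize(b,(800,156),interpolation=cv2.INTER_CUBIC)
cv2.imwrite("pics/tong.png",np.vstack([A,B]))
```

```text
66
286 [659.612 -35.775  66.   ]
514 [641.157 182.278  66.   ]
377 [635.556  50.713  66.   ]
424 [631.619  95.174  66.   ]
264 [644.617 -56.519  66.   ]
309 [640.785 -13.765  66.   ]
491 [625.409 158.34   66.   ]
537 [621.552 201.637  66.   ]
72
286 [655.462 -34.121  72.   ]
514 [637.311 180.352  72.   ]
377 [631.802  50.947  72.   ]
424 [627.929  94.678  72.   ]
264 [640.714 -54.524  72.   ]
309 [636.945 -12.473  72.   ]
491 [621.821 156.807  72.   ]
537 [618.028 199.393  72.   ]
bolt82 [642.786  74.204  82.   ]
[658.279  74.156  58.933] [652.005  73.772  69.086] [653.49   73.571  69.392]
```

View pics/tong.png

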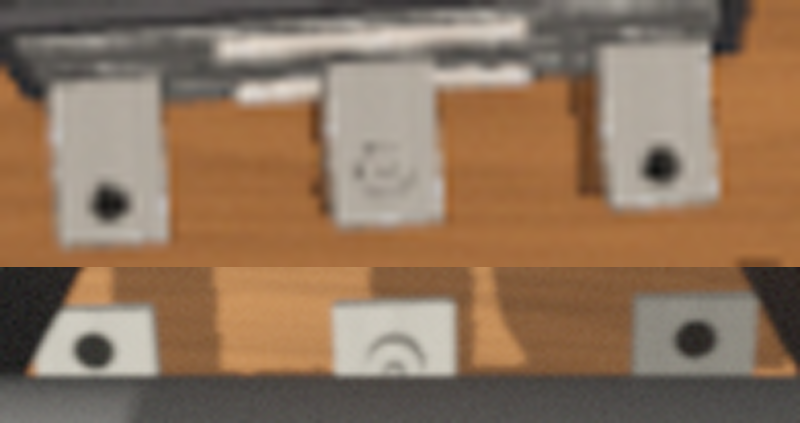

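The crop shows holes at (109,203) and (660,165), the bolt at (387,167) and the middle front edge at (340,225)–(440,220) in the top strip. The bar partly hides the bolt in the wrist view.

Run:
```python
from h import *
t=get_calibration("top");f=lambda x,y:(185+(x+.5)*90/800-.5,150+(y+.5)*30/267-.5)
for n,x,y,z in[("hl",109,203,66),("hr",660,165,66),("bolt",387,167,82),("bolt",387,167,70),("f1",340,226,66),("f2",441,221,66)]:print(n,z,plane(t,*f(x,y),z))
```

```text
hl 66 [640.147 182.552  66.   ]
hr 66 [659.408 -36.919  66.   ]
bolt 82 [653.233  71.249  82.   ]
bolt 70 [655.836  71.947  70.   ]
f1 66 [632.399  90.289  66.   ]
f2 66 [635.116  50.116  66.   ]
```

Emit:
{"method": "jog_arm", "body": {
  "increments": [
    [[0,-0.9,0,0,1],[0,-0.9,0,0,1],[0,-0.9,0,0,1],[0,-0.9,0,0,1],[0,-0.9,0,0,1],[0,-0.9,0,0,1],[0,-0.9,0,0,1],[0,-0.9,0,0,1]]
  ]
}}

```text
clock: 2.6
eef_pos: [508.2, -284.0, 253.4]
tool_rot: [[-0.997, -0.073, 0.0], [-0.073, 0.997, 0.001], [-0.0, 0.001, -1.0]]
force: [1.7, 0.5, -0.8]
grip_width: 1.004
grip_force: 0.0
```

Emit:
{"method": "jog_arm", "body": {
  "increments": [
    [[0.6,-0.9,0,0,1],[0.2,0,0,0,1],[0,0,0,0,1]]
  ]
}}

```text
clock: 2.9
eef_pos: [472.2, -327.9, 253.3]
tool_rot: [[-0.998, -0.069, -0.0], [-0.069, 0.998, 0.0], [0.0, 0.001, -1.0]]
force: [0.4, 0.6, -0.3]
grip_width: 1.005
grip_force: 0.0
```

Run:
```python
from h import *
import pickle
s=status.sense();c=get_calibration("wrist");im=get_image("wrist")
pickle.dump(c,open("w2.pkl","wb"));cv2.imwrite("pics/w2.png",im[:,:,::-1])
print(s["clock"],s["eef_pos"],s["tool_rot"])
cv2.imwrite("pics/w2b.png",cv2.resize(im[:,:,::-1],(800,600),interpolation=cv2.INTER_CUBIC))
```

```text
2.9 [ 472.154 -327.877  253.3  ] [[-0.998 -0.069 -0.   ]
 [-0.069  0.998  0.   ]
 [ 0.     0.001 -1.   ]]
```

View pics/w2b.png

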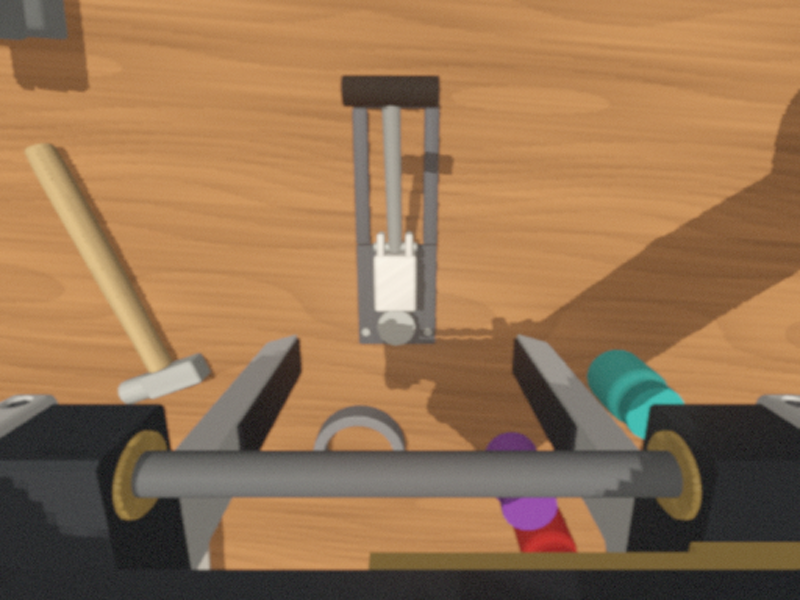

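Wrist view: housing top spans (374–416, 254–311), saddle disc centre (397,327), crossbar (391,91), base front corners (359,343) and (436,343), rail ends near (357,243)/(437,243).

Run:
```python
from h import *
import pickle
c=pickle.load(open("w2.pkl","rb"));k=1.5625
for n,u,v,z in[("hFR",375,311,70),("hFL",416,311,70),("hRR",374,254,70),("hRL",417,254,70),("saddle",397,327,41),("bar",391,91,138),("bF1",359,343,8),("bF2",436,343,8),("r1",357,243,8),("r2",437,243,8)]:print(n,plane(c,(u+.5)/k-.5,(v+.5)/k-.5,z))
```

```text
hFR [ 510.294 -353.253   70.   ]
hFL [ 507.842 -317.627   70.   ]
hRR [ 460.234 -356.575   70.   ]
hRL [ 457.753 -320.513   70.   ]
saddle [ 533.966 -333.19    41.   ]
bar [ 345.241 -346.7    138.   ]
bF1 [ 565.969 -371.547    8.   ]
bF2 [ 560.463 -291.536    8.   ]
r1 [ 461.59  -377.665    8.   ]
r2 [ 456.22  -299.585    8.   ]
```

Converted, 30 mm is 0.6, 20 mm is 0.4.

Emit:
{"method": "jog_arm", "body": {
  "increments": [
    [[-0.1,-0.1,0.6,0,1],[-0.12,-0.1,0.6,0,1],[0,0,0.6,0,1],[0,0,0.6,0,1],[0,0,0.6,0,1],[0,0,0.6,0,1],[0,0,0.4,0,1],[0,0,0,0,1]]
  ]
}}

```text
clock: 3.75
eef_pos: [485.0, -333.9, 51.0]
tool_rot: [[-0.997, -0.074, -0.003], [-0.074, 0.997, 0.003], [0.003, 0.003, -1.0]]
force: [0.4, -0.0, 0.5]
grip_width: 0.999
grip_force: 0.0
```

Converted, 12 mm is 0.24, 10 mm is 0.2.

Emit:
{"method": "jog_arm", "body": {
  "increments": [
    [[0,-0.04,0.24,0,1],[0,0,0.2,0,1],[0,0,0,0,1],[0,0,0,0,0.6],[0,0,0,0,0.45],[0,0,0,0,0.45]]
  ]
}}

```text
clock: 4.35
eef_pos: [485.2, -339.1, 32.0]
tool_rot: [[-0.997, -0.071, 0.001], [-0.071, 0.997, -0.0], [-0.001, -0.0, -1.0]]
force: [0.4, -0.1, -0.3]
grip_width: 0.781
grip_force: 0.0
```

Converted, 2 mm is 0.04, 1 mm is 0.02.

Emit:
{"method": "jog_arm", "body": {
  "increments": [
    [[0,0.02,0.04,0,0.5],[0,0,0,0,0.5],[0,0,0,0,0.45],[0,0,0,0,0.45],[0,0,0,0,0.42],[0,0,0,0,0.42]]
  ]
}}

```text
clock: 4.95
eef_pos: [484.9, -338.0, 29.5]
tool_rot: [[-0.997, -0.071, 0.0], [-0.071, 0.997, -0.0], [-0.0, -0.0, -1.0]]
force: [-0.3, 0.8, -0.7]
grip_width: 0.423
grip_force: 0.0
```

Emit:
{"method": "jog_arm", "body": {
  "increments": [
    [[0,0,0,0,0.36],[0,0,0,0,0.36],[0,0,0,0,0.36],[0,0,0,0,0.36]]
  ]
}}

```text
clock: 5.35
eef_pos: [484.8, -337.8, 29.5]
tool_rot: [[-0.997, -0.071, -0.0], [-0.071, 0.997, 0.0], [0.0, 0.0, -1.0]]
force: [-0.2, 1.8, 2.1]
grip_width: 0.382
grip_force: 30.0
```

Emit:
{"method": "jog_arm", "body": {
  "increments": [
    [[0,0,0,0,0.381],[0,0,0,0,0.381],[0,0,0,0,0.381]]
  ]
}}

```text
clock: 5.65
eef_pos: [484.8, -337.8, 29.5]
tool_rot: [[-0.997, -0.071, -0.0], [-0.071, 0.997, 0.0], [0.0, 0.0, -1.0]]
force: [-0.6, 2.1, 2.4]
grip_width: 0.379
grip_force: 7.4
```

Emit:
{"method": "jog_arm", "body": {
  "increments": [
    [[0,0,0,0,0.379],[0,0,0,0,0.379],[0,0,0,0,0.379]]
  ]
}}

```text
clock: 5.95
eef_pos: [484.8, -337.8, 29.5]
tool_rot: [[-0.997, -0.071, -0.0], [-0.071, 0.997, 0.0], [0.0, 0.0, -1.0]]
force: [-0.1, 3.6, 2.6]
grip_width: 0.382
grip_force: 13.8
```

Converted, -6 mm is -0.12, -5 mm is -0.1.

Emit:
{"method": "jog_arm", "body": {
  "increments": [
    [[0,0,0,0,0.376],[0,0,0,0,0.376],[0,0,-0.06,0,0.376],[0,0,-0.1,0,0.376],[0,0,-0.12,0,0.376],[0,0,-0.12,0,0.376],[0,0,0,0,0.376],[0,0,0,0,0.376]]
  ]
}}

```text
clock: 6.75
eef_pos: [484.9, -337.9, 49.7]
tool_rot: [[-0.997, -0.071, 0.0], [-0.071, 0.997, -0.0], [-0.0, -0.0, -1.0]]
force: [0.3, 0.9, -8.1]
grip_width: 0.384
grip_force: 23.7
```

Converted, 24 mm is 0.48, 20 mm is 0.4.

Emit:
{"method": "jog_arm", "body": {
  "increments": [
    [[0.16,0.04,0,0,0.376],[0.32,0.12,0,0,0.376],[0.36,0.24,0,0,0.376],[0.22,0.32,0,0,0.376],[0,0.4,0,0,0.376],[-0.04,0.48,0,0,0.376],[-0.04,0.48,0,0,0.376],[-0.04,0.48,0,0,0.376]]
  ]
}}

```text
clock: 7.55
eef_pos: [428.0, -212.7, 49.4]
tool_rot: [[-0.997, -0.071, -0.0], [-0.071, 0.998, 0.0], [0.0, 0.0, -1.0]]
force: [0.1, 0.1, -7.6]
grip_width: 0.384
grip_force: 23.7
```

Emit:
{"method": "jog_arm", "body": {
  "increments": [
    [[-0.04,0.48,0,0,0.376],[-0.04,0.48,0,0,0.376],[-0.04,0.48,0,0,0.376],[-0.04,0.48,0,0,0.376],[-0.04,0.48,0,0,0.376],[-0.04,0.48,0,0,0.376],[-0.04,0.48,0,0,0.376],[-0.04,0.48,0,0,0.376]]
  ]
}}

```text
clock: 8.35
eef_pos: [430.5, -20.3, 49.5]
tool_rot: [[-0.997, -0.071, -0.0], [-0.071, 0.997, -0.0], [0.0, -0.0, -1.0]]
force: [0.4, 0.5, -6.8]
grip_width: 0.383
grip_force: 23.7
```

Converted, 24 mm is 0.48, 20 mm is 0.4.

Emit:
{"method": "jog_arm", "body": {
  "increments": [
    [[-0.04,0.48,0,0,0.376],[-0.04,0.4,0,0,0.376],[-0.02,0.24,0,0,0.376],[0,0.12,0,0,0.376],[0,0,0,0,0.376],[0,0,0,0,0.376]]
  ]
}}

```text
clock: 8.95
eef_pos: [431.7, 40.4, 49.5]
tool_rot: [[-0.998, -0.07, 0.0], [-0.07, 0.998, -0.0], [0.0, -0.0, -1.0]]
force: [0.3, 0.0, -7.8]
grip_width: 0.382
grip_force: 23.7
```

Converted, -20 mm is -0.4, -10 mm is -0.2, -0.015 rad / 6.2832 = -0.0024.

Emit:
{"method": "jog_arm", "body": {
  "increments": [
    [[0,0.1,0.1,-0.0024,0.376],[-0.2,0.16,0.1,0,0.376],[-0.4,0,0.08,0,0.376],[-0.4,0,0,0,0.376],[-0.4,0,0,0,0.376],[-0.4,0,0,0,0.376],[-0.2,0,0,0,0.376],[0,0,0,0,0.376]]
  ]
}}

```text
clock: 9.75
eef_pos: [531.3, 63.0, 34.9]
tool_rot: [[-0.996, -0.086, 0.0], [-0.086, 0.996, -0.0], [-0.0, -0.0, -1.0]]
force: [-0.9, -0.4, -7.2]
grip_width: 0.383
grip_force: 23.7
```

Run:
```python
from h import *
s=status.sense();p=s["eef_pos"];R=s["tool_rot"]
print(p,R[0,1],R.T@(np.array([603,68.2,29.7])-p))
t=get_image("top");w=get_image("wrist")
a=t[120:240,180:340,::-1]
cv2.imwrite("pics/v3.png",np.vstack([cv2.resize(a,(400,300),interpolation=cv2.INTER_CUBIC),cv2.resize(w[:,:,::-1],(400,300))]))
```

```text
[531.293  63.039  34.853] -0.08614469684461563 [-71.885  -1.034   5.155]
```

View pics/v3.png

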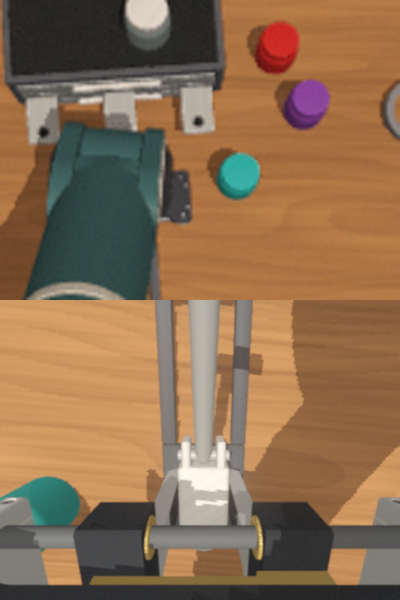

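The jack is held straight in the fingers; the arm hides the bolt from above. The way under the tongue is clear.

Converted, -16 mm is -0.32, -12 mm is -0.24.

Emit:
{"method": "jog_arm", "body": {
  "increments": [
    [[-0.24,-0.02,0,0,0.376],[-0.32,0,0,0,0.376],[-0.32,0,0,0,0.376],[-0.32,0,0,0,0.376],[-0.16,0,0,0,0.376],[-0.08,0,0,0,0.376],[0,0,0,0,0.376],[0,0,0,0,0.376]]
  ]
}}

```text
clock: 10.65
eef_pos: [601.5, 67.9, 35.3]
tool_rot: [[-0.996, -0.086, -0.001], [-0.086, 0.996, -0.0], [0.001, -0.0, -1.0]]
force: [-1.5, -0.4, -8.0]
grip_width: 0.379
grip_force: 23.7
```

Emit:
{"method": "jog_arm", "body": {
  "increments": [
    [[0,0,0.04,0,0.376],[0,0,0.03,0,0.376],[0,0,0.02,0,0.376],[0,0,0.01,0,0.376],[0,0,0,0,0.376],[0,0,0,0,0.376]]
  ]
}}

```text
clock: 11.25
eef_pos: [602.1, 68.0, 30.5]
tool_rot: [[-0.996, -0.086, -0.0], [-0.086, 0.996, -0.0], [0.0, -0.0, -1.0]]
force: [-0.3, 0.7, -8.3]
grip_width: 0.382
grip_force: 23.7
```

Converted, 0.6 mm is 0.012, -0.5 mm is -0.01.

Emit:
{"method": "jog_arm", "body": {
  "increments": [
    [[-0.01,0,0.012,0,0.376],[0,0,0.008,0,0.376],[0,0,0,0,0.376],[0,0,0,0,0.379]]
  ]
}}

```text
clock: 11.65
eef_pos: [602.7, 68.0, 29.5]
tool_rot: [[-0.996, -0.086, 0.0], [-0.086, 0.996, -0.0], [-0.0, -0.0, -1.0]]
force: [1.0, -0.2, -6.5]
grip_width: 0.385
grip_force: 13.6
```

Emit:
{"method": "jog_arm", "body": {
  "increments": [
    [[0,0,0,0,0.382],[0,0,0,0,0.39],[0,0,0,0,0.41],[0,0,0,0,0.45],[0,0,0,0,0.55],[0,0,0,0,0.6],[0,0,0,0,0.6],[0,0,0,0,0.6]]
  ]
}}

```text
clock: 12.45
eef_pos: [602.7, 68.0, 29.5]
tool_rot: [[-0.996, -0.086, 0.0], [-0.086, 0.996, -0.0], [-0.0, -0.0, -1.0]]
force: [-0.9, -0.9, -0.2]
grip_width: 0.602
grip_force: 0.0
```

Converted, -30 mm is -0.6, -25 mm is -0.5.

Emit:
{"method": "jog_arm", "body": {
  "increments": [
    [[0,0,-0.2,0,0.7],[0,0,-0.5,0,0.7],[0,0,-0.6,0,0.7],[0,0,-0.6,0,0.7],[0,0,-0.6,0,0.7],[0,0,-0.6,0,0.7],[0,0,-0.6,0,0.7],[0.4,0,-0.4,0,0.7]]
  ]
}}

```text
clock: 13.25
eef_pos: [583.9, 66.3, 237.1]
tool_rot: [[-0.996, -0.086, 0.003], [-0.086, 0.996, -0.0], [-0.003, -0.0, -1.0]]
force: [0.1, -0.0, -0.2]
grip_width: 0.7
grip_force: 0.0
```

Emit:
{"method": "jog_arm", "body": {
  "increments": [
    [[0.8,0,0,0,0.5],[0.8,0,0,0,0.3],[0.6,0,0,0,0],[0.22,0,0,0,0],[0,0,0,0,0],[0,0,0,0,0]]
  ]
}}

```text
clock: 13.85
eef_pos: [463.1, 56.1, 235.0]
tool_rot: [[-0.996, -0.086, 0.001], [-0.086, 0.996, 0.0], [-0.001, 0.0, -1.0]]
force: [-0.8, 0.4, 0.5]
grip_width: 0.224
grip_force: 0.0
```

Run:
```python
from h import *
import pickle
s=status.sense();c=get_calibration("wrist");w=get_image("wrist");t=get_image("top");sc=get_image("scene")
pickle.dump((c,s),open("w4.pkl","wb"));print(s["eef_pos"])
for n,i in(("w",w),("t",t),("s",sc)):cv2.imwrite(f"pics/{n}4.png",i[:,:,::-1])
r=lambda a,sz:cv2.resize(np.ascontiguousarray(a[:,:,::-1]),sz,interpolation=cv2.INTER_CUBIC)
cv2.imwrite("pics/v4.png",np.vstack([r(w[130:330,130:396],(800,600))]))
cv2.imwrite("pics/v5.png",np.vstack([r(t[140:240,180:280],(400,400)),r(sc[195:255,195:295],(400,200))][:1]+[r(sc[195:225+30,205:305],(400,200))] if 0 else [r(t[140:240,180:280],(400,400)),r(sc[175:255,195:305],(400,200))]))
```

```text
[463.075  56.096 235.038]
```

View pics/v4.png

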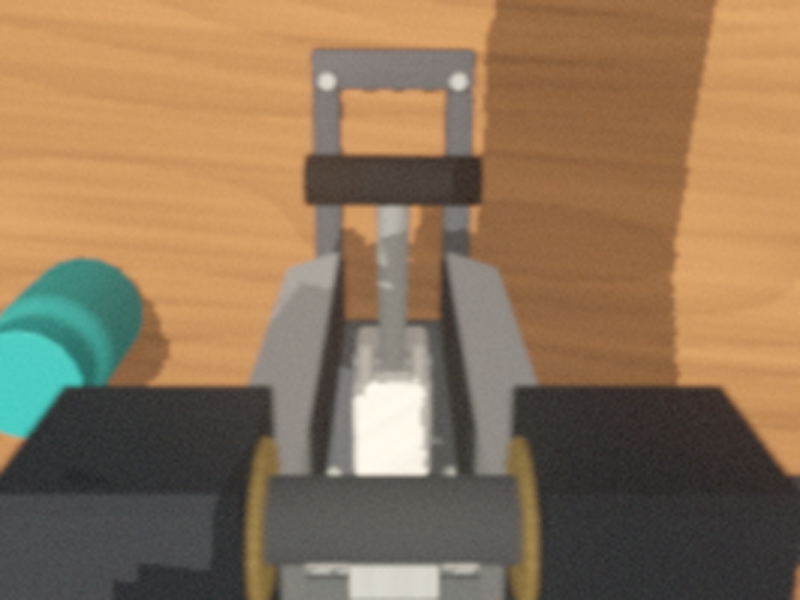

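View pics/v5.png

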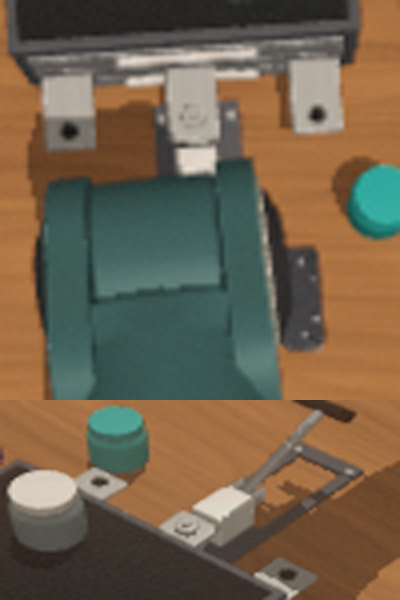

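The jack stands upright under the middle tongue. In the wrist crop the rear base edge is at row 48 (313–476), rear bolts are at (327,81)/(458,81) and the crossbar at (393,180). In the top crop the front base bolts are at (162,118)/(231,115).

Run:
```python
from h import *
import pickle
c2=pickle.load(open("w2.pkl","rb"));c,s=pickle.load(open("w4.pkl","rb"));t=get_calibration("top");k=1.5625
w=lambda u,v,z:plane(c,130+(u+.5)/3.0075-.5,130+(v+.5)/3-.5,z)
T=lambda u,v,z:plane(t,180+(u+.5)/4-.5,140+(v+.5)/4-.5,z)
print("ref frontbolts",plane(c2,366/k,332/k,8),plane(c2,428/k,331/k,8))
e1,e2=w(313,48,8),w(476,48,8);print("rear",e1,e2,(e1+e2)/2)
m=(w(327,81,9)+w(458,81,9))/2;print("rear bolts mid",m)
print("bar",w(393,180,138+6))
b1,b2=T(231,115,9),T(162,118,9);print("frontbolts",b1,b2,(b1+b2)/2)
print("front edge",T(200,101,8))
print("tongue front",T(192,143,66),"bolt",T(194,117,82),T(194,117,72),"holes",T(69,131,66),T(317,114,66))
```

```text
ref frontbolts [ 553.607 -364.504    8.   ] [ 548.111 -300.613    8.   ]
rear [436.064  15.007   8.   ] [429.348  93.259   8.   ] [432.706  54.133   8.   ]
rear bolts mid [448.601  54.532   9.   ]
bar [460.988  55.781 144.   ]
frontbolts [669.457  41.027   9.   ] [665.504 104.991   9.   ] [667.481  73.009   9.   ]
front edge [682.49   70.188   8.   ]
tongue front [631.157  73.196  66.   ] bolt [651.248  71.089  82.   ] [653.401  71.67   72.   ] holes [640.115 182.351  66.   ] [659.305 -37.165  66.   ]
```

Converted, 25 mm is 0.5, 20 mm is 0.4.

Emit:
{"method": "jog_arm", "body": {
  "increments": [
    [[0.02,0,0.4,0,0],[0.02,0,0.5,0,0],[0,0,0.4,0,0],[0,0,0.2,0,0],[0,0,0.1,0,0],[0,0,0.06,0,0],[0,0,0,0,0],[0,0,0,0,0]]
  ]
}}

```text
clock: 14.8
eef_pos: [460.6, 55.8, 152.1]
tool_rot: [[-0.996, -0.086, 0.001], [-0.086, 0.996, 0.0], [-0.001, 0.0, -1.0]]
force: [-0.3, -1.0, -0.7]
grip_width: 0.005
grip_force: 0.0
```

Converted, 6 mm is 0.12, 5.5 mm is 0.11.

Emit:
{"method": "jog_arm", "body": {
  "increments": [
    [[0,0,0.06,0,0],[0.01,0,0.06,0,0],[0.06,0,0.1,0,0],[0.07,0,0.11,0,0],[0.06,0,0.12,0,0],[0.06,0,0.12,0,0]]
  ]
}}

```text
clock: 15.4
eef_pos: [446.7, 54.6, 122.7]
tool_rot: [[-0.996, -0.086, -0.001], [-0.086, 0.996, 0.0], [0.001, 0.0, -1.0]]
force: [-3.4, 0.1, 5.0]
grip_width: 0.003
grip_force: 2.7
```

Emit:
{"method": "jog_arm", "body": {
  "increments": [
    [[0.05,0,0.126,0,0],[0.05,0,0.126,0,0],[0.036,0,0.13,0,0],[0.036,0,0.13,0,0]]
  ]
}}

```text
clock: 15.8
eef_pos: [438.2, 53.9, 97.1]
tool_rot: [[-0.996, -0.086, -0.001], [-0.086, 0.996, 0.0], [0.001, 0.0, -1.0]]
force: [-7.6, -0.9, 14.4]
grip_width: 0.006
grip_force: 7.1
```

Converted, 6.5 mm is 0.13, 6 mm is 0.12.

Emit:
{"method": "jog_arm", "body": {
  "increments": [
    [[0,0,0.13,0,0],[0,0,0.13,0,0],[0,0,0.13,0,0],[0.01,0,0.13,0,0],[0,0,0.12,0,0],[0,0,0.08,0,0],[0,0,0,0,0],[0,0,0,0,0]]
  ]
}}

```text
clock: 16.6
eef_pos: [437.4, 53.7, 61.0]
tool_rot: [[-0.996, -0.086, -0.002], [-0.086, 0.996, -0.0], [0.002, -0.0, -1.0]]
force: [-7.4, -1.4, 12.2]
grip_width: 0.008
grip_force: 6.1
```

Converted, 3 mm is 0.06, 2 mm is 0.04.

Emit:
{"method": "jog_arm", "body": {
  "increments": [
    [[0.04,0,0.06,0,0],[0.02,0,0.03,0,0],[0,0,0,0,0],[0,0,0,0,0]]
  ]
}}

```text
clock: 17.0
eef_pos: [437.1, 53.7, 57.5]
tool_rot: [[-0.996, -0.086, 0.004], [-0.086, 0.996, 0.0], [-0.004, 0.0, -1.0]]
force: [3.2, -1.2, 11.1]
grip_width: 0.004
grip_force: 6.2
```

Run:
```python
from h import *
s=status.sense();print(s["clock"],s["eef_pos"],s["force"])
t=get_image("top");sc=get_image("scene");cv2.imwrite("pics/t6.png",t[:,:,::-1]);cv2.imwrite("pics/s6.png",sc[:,:,::-1])
a=cv2.imread("pics/t4.png")
r=lambda i:cv2.resize(i[140:200,180:280],(600,360),interpolation=cv2.INTER_CUBIC)[:300]
cv2.imwrite("pics/v6.png",np.vstack([r(a),r(t[:,:,::-1].copy())]))
```

```text
17.0 [437.11   53.729  57.503] [ 3.152 -1.185 11.082]
```

View pics/v6.png

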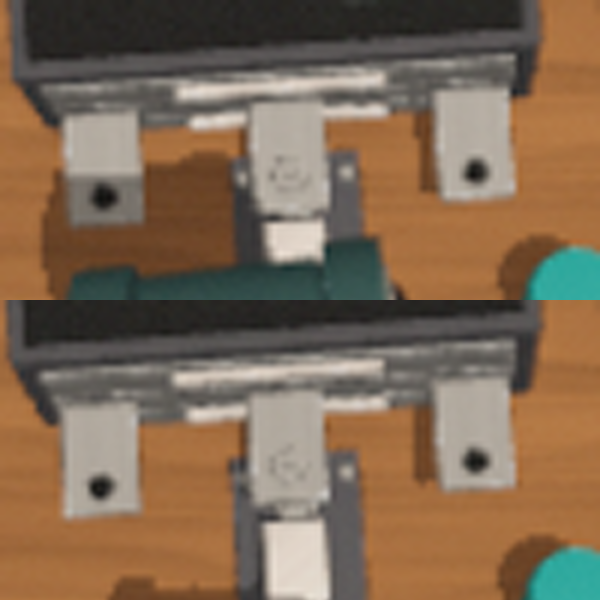

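Front base bolts are in place (346,172 → 347,170), so the jack has not slid, and the tongue has risen. Easing back up.

Emit:
{"method": "jog_arm", "body": {
  "increments": [
    [[0,0,-0.08,0,0],[0.01,0,-0.1,0,0],[0,0,-0.1,0,0],[-0.006,0,-0.12,0,0],[-0.014,0,-0.12,0,0],[-0.02,0,-0.12,0,0],[-0.024,0,-0.12,0,0],[-0.034,0,-0.12,0,0]]
  ]
}}

```text
clock: 17.9
eef_pos: [441.7, 54.3, 101.8]
tool_rot: [[-0.996, -0.086, 0.004], [-0.086, 0.996, 0.001], [-0.004, 0.0, -1.0]]
force: [6.0, 1.0, 8.2]
grip_width: 0.007
grip_force: 4.0
```

Emit:
{"method": "jog_arm", "body": {
  "increments": [
    [[-0.036,0,-0.12,0,0],[-0.04,0,-0.12,0,0],[-0.048,0,-0.12,0,0],[-0.052,0,-0.12,0,0],[-0.06,0,-0.12,0,0],[-0.07,0,-0.12,0,0],[-0.07,0,-0.12,0,0],[-0.07,0,-0.12,0,0]]
  ]
}}

```text
clock: 18.7
eef_pos: [462.0, 55.9, 149.3]
tool_rot: [[-0.996, -0.086, -0.0], [-0.086, 0.996, -0.0], [0.0, -0.0, -1.0]]
force: [0.4, -0.2, -0.0]
grip_width: 0.007
grip_force: 0.0
```

Converted, -5 mm is -0.1, -3 mm is -0.06.

Emit:
{"method": "jog_arm", "body": {
  "increments": [
    [[-0.02,0,-0.1,0,0],[0,0,-0.06,0,0],[0,0,0,0,0],[0,0,0,0,0],[0,0,0,0,0],[0,0,0,0,0]]
  ]
}}

```text
clock: 19.3
eef_pos: [462.6, 55.9, 156.7]
tool_rot: [[-0.996, -0.086, -0.0], [-0.086, 0.996, -0.0], [0.0, -0.0, -1.0]]
force: [0.7, 0.5, 0.7]
grip_width: 0.003
grip_force: 0.0
```

Converted, 6.3 mm is 0.126, 3.5 mm is 0.07.

Emit:
{"method": "jog_arm", "body": {
  "increments": [
    [[0.01,0,0.1,0,0],[0.01,0,0.08,0,0],[0.07,0,0.1,0,0],[0.07,0,0.11,0,0],[0.064,0,0.12,0,0],[0.06,0,0.12,0,0],[0.054,0,0.126,0,0],[0.052,0,0.126,0,0]]
  ]
}}

```text
clock: 20.1
eef_pos: [442.6, 54.2, 112.2]
tool_rot: [[-0.996, -0.086, -0.001], [-0.086, 0.996, -0.0], [0.001, -0.0, -1.0]]
force: [-3.8, -0.5, 3.9]
grip_width: 0.005
grip_force: 2.2
```

Emit:
{"method": "jog_arm", "body": {
  "increments": [
    [[0.044,0,0.13,0,0],[0.04,0,0.13,0,0],[0.024,0,0.13,0,0],[0.024,0,0.13,0,0],[0.012,0,0.13,0,0],[0.004,0,0.13,0,0],[0,0,0.12,0,0],[0,0,0.08,0,0]]
  ]
}}

```text
clock: 20.9
eef_pos: [435.0, 53.5, 63.1]
tool_rot: [[-0.996, -0.086, -0.002], [-0.086, 0.996, -0.0], [0.002, -0.0, -1.0]]
force: [-9.1, -0.4, 12.7]
grip_width: 0.006
grip_force: 6.5
```

Converted, 3 mm is 0.06, 2 mm is 0.04.

Emit:
{"method": "jog_arm", "body": {
  "increments": [
    [[0,0,0.06,0,0],[0,0,0.04,0,0],[0,0,0,0,0],[0,0,0,0,0],[0,0,0,0,0]]
  ]
}}

```text
clock: 21.4
eef_pos: [435.0, 53.5, 58.4]
tool_rot: [[-0.996, -0.086, -0.002], [-0.086, 0.996, -0.0], [0.002, -0.0, -1.0]]
force: [-8.4, -0.2, 10.9]
grip_width: 0.005
grip_force: 6.0
```

Converted, 1 mm is 0.02, 0.5 mm is 0.01.

Emit:
{"method": "jog_arm", "body": {
  "increments": [
    [[0.02,0,0.02,0,0],[0.01,0,0.02,0,0],[0,0,0,0,0],[0,0,0,0,0],[0,0,0,0,0]]
  ]
}}

```text
clock: 21.9
eef_pos: [434.7, 53.5, 56.8]
tool_rot: [[-0.996, -0.086, 0.001], [-0.086, 0.996, 0.0], [-0.001, -0.0, -1.0]]
force: [-3.1, 0.2, 13.0]
grip_width: 0.009
grip_force: 6.1
```

Run:
```python
from h import *
t=get_image("top");sc=get_image("scene");c=get_calibration("scene")
r=lambda i,s:cv2.resize(i[:,:,::-1].copy(),s,interpolation=cv2.INTER_CUBIC)
cv2.imwrite("pics/v7.png",np.vstack([r(t[140:190,180:280],(600,300)),r(sc[150:250,180:380],(600,300))]))
```

```text
(no output)
```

View pics/v7.png

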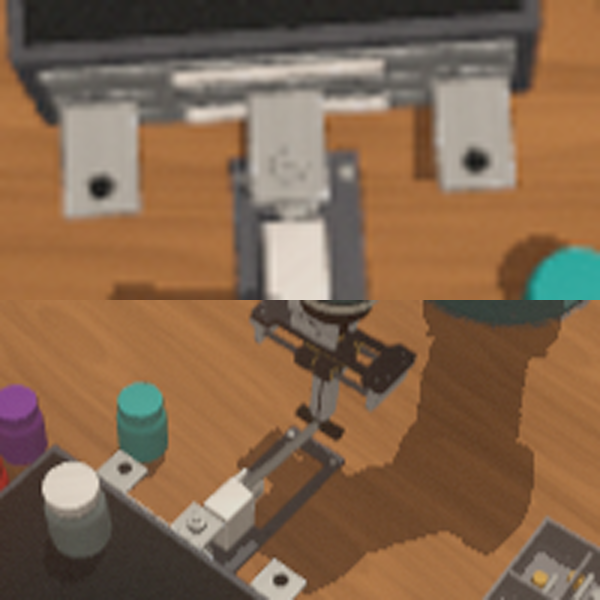

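The handle is down, the chest is raised, the jar is upright and the jack has not moved (right front bolt at (347,171)). The pressing force is steady at 13 N, so I am handing in.

```bash
python3 -c "
from station import manip
print(manip.hand_in())"
```

```text
the job is handed in; nothing more can be done
None
```

I handed the job in with the jack under the lift pad, one trial pump done, and the handle held down at about 13 N with the chest raised and the jar upright; the hand-in gave no verdict.

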